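# Open the beer-line cleaner

### The job

Get the line cleaner ready to pour: take the loose steel key plate out of its black parking rack and slide it upright down into the slot of the aluminium bottle stand until it is fully home, so that the bottle cannot turn. Then push the bottle's safety cap down against its spring, keep it down while twisting it about a quarter turn counterclockwise (seen from above), and lift it free, leaving the bottle and the plate in the stand. Finish still gripping the cap, upright and straight above the bottle's mouth with about 8 cm of lift; do not put it down, and leave the glasses, bottles and other things on the counter where they are.

Things in the scene. Friction and masses are not known exactly. Their poses are not given: they have to be found in the camera images.
- plate_center (a point): Centre of the loose plain steel key plate: a flat slab 8 mm thick (its x), 84 mm wide (its y) and 115 mm tall (its z), 0.22 kg. It starts standing upright in the rack, its underside 10 mm above the counter (so its top is at 125 mm), and can be gripped across its thickness by the upper part from above.
- rack: Black plastic parking rack, fixed: base 80 x 120 mm and 10 mm thick, with one wide upright slot along its y whose walls end 45 mm above the counter. Origin under its centre on the counter, z up. The plate sticks out 80 mm above the walls.
- stand: Aluminium bottle stand, fixed to the counter. Origin on the counter under the middle of the square bottle pocket, z up. The pocket is 92 x 92 mm outside, floor at 10 mm, walls end at 46 mm. From the pocket a pair of cheeks runs out along the stand's +y; between them is the plate slot.
- slot_home (a point): Fixed in the stand: where the plate's centre lies when the plate is fully home (stand x 0, y +84 mm, z 67.5 mm, so the plate's underside is on the slot floor at z 10 mm and its top at 125 mm). Axes as the stand's: the plate's thickness lies along this x and its width along this y; either way round is right.
- slot_mouth (a point): Fixed in the stand: middle of the slot's mouth, 62 mm above the counter. The slot is 11 mm wide (along the stand's x) with sloping lead-in lips that end about 66 mm above the counter and are about 28 mm apart at the top. It leaves 3 mm to spare beyond the plate's outer edge. The inner edge of the plate goes between two ribs on the bottle, 16 mm apart.
- bottle: White round bottle, 72 mm across, 0.6 kg, loose in the pocket, two ribs facing the slot. Origin: centre of its underside, z up; neck top at 178 mm. Cap lock: push it down 4 to 6 mm (spring 5 N at first, 10 N at 6 mm, a solid stop), turn it counterclockwise from above while down; turned 56 to 120 degrees (80 is good) it lifts straight off. Clockwise is blocked.
- cap_center (a point): Centre of the grey ribbed safety cap on the bottle's neck: round, 52 mm across, 34 mm tall, 40 g (rim 17 mm below, flat top 17 mm above this point), on the bottle's axis, 173 mm above the bottle's underside, 183 mm above the counter, when locked. Nothing is within 25 mm of its side. Its axes turn with it; when locked its x is along the bottle's x. How its lock works: see bottle.
- mug_a: Glass mug, 76 mm across, 115 mm tall, handle to its +y; a bystander, to be left alone. Origin at the centre of its underside.
- tumbler: Glass tumbler, 64 mm across, 110 mm tall; a bystander, to be left alone. Origin at the centre of its underside.
- mug_b: Second glass mug, 76 mm across, 115 mm tall, handle to its +y; a bystander, to be left alone. Origin at the centre of its underside.
- beer_bottle: Amber glass bottle, 62 mm across, 225 mm tall; a bystander, to be left alone. Origin at the centre of its underside.
- water_bottle: Green glass bottle, 62 mm across, 240 mm tall; a bystander, to be left alone. Origin at the centre of its underside.
- can: Drinks can, 66 mm across, 115 mm tall; a bystander, to be left alone. Origin at the centre of its underside.
- spatula: Spatula, 190 mm long, lying on the counter; a bystander, to be left alone. Origin under its middle, lying along its x.
Things that resemble listed ones, but are neither listed nor needed, are in the scene too. There is more than one size of the part that bears cap_center; the job needs the smaller.

How it is judged:
On the way, in this order (a step that is already met when the one before it is completed fails the run):
1. the key plate is fully home in the stand's slot (horizontal distance between plate_center and slot_home below 0.006 m and z of plate_center in the frame of stand below 0.0715 m and angle between the x axis of plate_center and the x axis of stand, either way round below 0.12 rad and angle between plate_center's own z axis and vertical below 0.08 rad), for 0.2 s.
2. the cap is pushed down against its spring (z of cap_center in the frame of bottle below 0.1698 m), for 0.1 s.
3. the cap, still on the neck, is twisted out of its lock (angle between the x axis of cap_center and the x axis of bottle, either way round above 0.85 rad and z of cap_center in the frame of bottle below 0.18 m), for 0.05 s.
At the end, for the whole second after the job is handed in: Fingers grip the cap at rest, upright (0.3 rad), within 40 mm of the bottle axis, 40-160 mm above its locked height, clear of the bottle. Bottle on the pocket floor (5 mm, 0.1 rad). Plate home: 6 mm sideways, 4 mm of the floor, square 0.12 rad, upright 0.08 rad (all of step 1 and z of cap_center in the frame of bottle between 0.213 and 0.333 m and horizontal distance between cap_center and bottle below 0.04 m and angle between cap_center's own z axis and vertical below 0.3 rad and contact force between cap and the fingers above 1 N and contact force between cap and bottle below 0.05 N and linear speed of cap below 0.03 m/s and angle between bottle's own z axis and vertical below 0.1 rad and z of bottle in the frame of stand below 0.015 m and horizontal distance between bottle and stand below 0.01 m); the arm keeps its last pose, push and grip.
It fails at once if a bystander on the counter is moved by more than 30 mm (distance of any of mug_a, tumbler, mug_b, beer_bottle, water_bottle, can, spatula from where it was at the start of the episode above 0.03 m).
It fails at once if the bottle is pulled out of the stand (z of bottle in the frame of stand above 0.04 m).
It also fails if it takes over 64 s, if anything falls off the work surface, if the arm or the gripper's body presses on something with over 40 N, if the wrist force passes 120 N, or if a joint passes its speed limit or range.

### The arm

A 6-joint arm with a two-finger parallel gripper is mounted at the origin on the work surface. World frame = base frame: x ahead of the robot, y to its left, z up, the work surface at z = 0. Lengths are in m, angles in rad, forces in N, time in s.
With the tool pointing down it reaches from about 0.425 to 0.95 m from the base axis. Payload 3.5 kg.
Tool frame: the origin (TCP) lies at the very end of the fingers, on their centre line; the grasp point (between the pads) lies 19 mm behind it; x points along the fingers, z is the direction in which the jaws open and shut, and the axes are right-handed (so a half turn about x gives the same grasp; the last joint's range is limited). The gripper opens to 85 mm and grips with 20 to 120 N. Pads are 22 mm wide; open, the fingers measure 114 mm over their backs; the gripper's body (76 mm by 85 mm) begins 54 mm behind the grasp point. The pads swing forward as they close: fully open they stand 13 mm farther back than shut.
Start: joints at [1.144, 0.286, 1.577, -0, 1.279, -0.15], TCP at [0.184, 0.649, 0.231] pointing down, gripper open.
Joint ranges: [-2.77, 2.77], [-0.9, 2.22], [0.21, 2.48], [-1.53, 4.67], [0.24, 2.81], [-2.84, 2.84]. Speed limits (rad/s): [2.79, 2.79, 3.14, 3.14, 3.14, 3.14].

### API

Orientations are given as a unit quaternion [x, y, z, w].
In Python, from plant import ctrl, cams gives the robot as it stands.
- The arm moves only by the tool play_rows, never from a script. Its argument "rows" is a list of rows, each a list of 3 entries, a list of its own where there are three numbers: the opening in per cent of the stroke, from 0 (shut) to 100 (fully open), then the shift along the tool's x, y, z in units of 0.3 m (1.0 is 0.3 m), then the turn, a rotation vector about the tool's x, y, z in units of pi/2 rad (1.0 is pi/2 rad). A call has 1 to 10 rows; each row is the pose to reach, as a shift and turn from the pose commanded when the call began, along the tool's axes at that moment; what a row does not reach only later rows make up. A row lasts 1/12 s, in which the tool goes at most 41.7 mm and 7.16 degrees, less where a joint would pass 70% of its speed; a pose out of reach is approached as far as the arm can. A call with a number of a shift or a turn outside -1 to 1 is refused whole. A call with a gripper value outside its range is refused whole. The fingers move at their own pace and stop on an object; "force" is the grip in N (left out, the last holds). Time passes only in rows, so rows that repeat a pose let the fingers close. It gives the time, the measured TCP pose, the force and the opening at its end, in the units of the state.
- ctrl.get_state(): the state, without advancing time (a new reading comes with each control period).
- cams.read_camera(name): name is "side" or "top" or "wrist"; returns a dict with "color" (384x512x3 uint8, red, green, blue), "fx", "fy", "cx", "cy" (pixels), "view" (4x4, takes a point from world to camera coordinates). Camera axes: x right, y down, z forward; pixel columns grow to the right and rows downward; lengths in m; the calibration is good to about 2 mm. A picture is of the moment at which its call begins. There is no depth.
- ctrl.sign_off(): hands the job in, once; it reports no verdict.
The state is a dict: "time": time; "qpos": joint angles; "dq": joint speeds; "joint_efforts": joint torques, N m; "eef_pos": TCP position; "tcp_rot": TCP orientation; "contact_force": force on the tool from outside, world axes, zero at the start; "wrist_torque": the same for the moment, N m; "opening": opening from 0.0 (shut) to 1.0 (fully open).
Only numpy, scipy, OpenCV 4.12 (cv2) and the standard library are available. Lean on these libraries where they do the work, as an engineer would, in place of code of your own. Each camera call takes 0.05 s, during which the arm holds its last target. There are 200 camera calls.

## Working session

There is one attempt and no reset: what is moved stays moved. The work goes in short steps, Python scripts to look and compute and a tool call to move; the robot and the scene stay as the last step left them, time stands still between calls to the robot, and variables do not carry over. Pictures are saved under pics/ and viewed, about 8 in all and at most 12, crops included, and the job is handed in when it is done.

Besides the shell and the picture viewer there is one more tool, called after ">>>" as name(argument=value, ...) on one line, values as JSON. play_rows: Moves the arm, as the interface text tells. Shifts and turns lie within -1 to 1; 1 stands for 0.3 m of shift or pi/2 rad of turn. Its arguments: {"type":"object","properties":{"rows":{"type":"array"},"force":{"type":"number"}},"required":["rows"]}

```bash
mkdir -p pics; cat > h.py <<'E'
import numpy as np, cv2
from plant import ctrl, cams
from scipy.spatial.transform import Rotation as R
def shot(n,f,crop=None,s=1.5):
    d=cams.read_camera(n); im=d['color'][:,:,::-1].copy()
    cv2.imwrite(f'pics/{f}_raw.png',im); np.save(f'pics/{f}.npy',np.r_[[d['fx'],d['fy'],d['cx'],d['cy']],np.array(d['view']).ravel()])
    if crop: x0,y0,x1,y1=crop; im=im[y0:y1,x0:x1]
    cv2.imwrite(f'pics/{f}.png',cv2.resize(im,None,fx=s,fy=s,interpolation=cv2.INTER_CUBIC))
def crop(f,out,x0,y0,x1,y1,s):
    im=cv2.imread(f'pics/{f}_raw.png')[y0:y1,x0:x1]; cv2.imwrite(f'pics/{out}.png',cv2.resize(im,None,fx=s,fy=s,interpolation=cv2.INTER_CUBIC))
def ray(f,u,v):
    a=np.load(f'pics/{f}.npy'); V=a[4:].reshape(4,4)
    r=V[:3,:3].T@np.array([(u-a[2])/a[0],(v-a[3])/a[1],1]); o=-V[:3,:3].T@V[:3,3]; return o,r
def atz(f,u,v,z):
    o,r=ray(f,u,v); return o+r*(z-o[2])/r[2]
def proj(f,p):
    a=np.load(f'pics/{f}.npy'); V=a[4:].reshape(4,4); c=V[:3,:3]@np.array(p)+V[:3,3]; return np.round([a[0]*c[0]/c[2]+a[2],a[1]*c[1]/c[2]+a[3]],1)
E
python3 - <<'E'
from h import *
for n in ['top','side','wrist']: 
    shot(n,n+'0'); a=np.load(f'pics/{n}0.npy'); print(n,a[:4],ray(n+'0',256,192))
print(ctrl.get_state())
E
```

```text
top [428.96721567 428.96721567 254.8625627  190.53015715] (array([3.37658187e-01, 1.36083094e-03, 1.41320455e+00]), array([ 0.14913762,  0.01161527, -0.98875772]))
side [358.92119634 358.92119634 258.53561558 193.26785865] (array([0.30592661, 0.73018798, 0.7617177 ]), array([ 0.24951883, -0.73719071, -0.62797499]))
wrist [289.97756128 289.97756128 259.00867994 191.10726351] (array([0.12129442, 0.6673237 , 0.37228816]), array([ 0.24739645, -0.08395183, -0.96533114]))
{'time': 0.15, 'qpos': array([ 1.14399897e+00,  2.87001572e-01,  1.57785303e+00,  2.97158178e-06,
        1.27862837e+00, -1.50014341e-01]), 'dq': array([-0.0006087 , -0.00246543, -0.00549364,  0.00010051,  0.00224248,
       -0.00122035]), 'joint_efforts': array([ 8.92838307e-04, -4.06603432e+01, -2.93144041e+01, -1.17041968e-04,
        3.88286382e-03,  4.86093832e-07]), 'eef_pos': array([0.18421349, 0.64883351, 0.23023201]), 'tcp_rot': array([-0.42656182,  0.56478256,  0.4259263 ,  0.56360665]), 'contact_force': array([-0.10008432,  0.7859523 , -0.42206113]), 'wrist_torque': array([ 0.03070065, -0.02896719, -0.01214638]), 'opening': 0.9989281892544373}
```

View pics/top0.png

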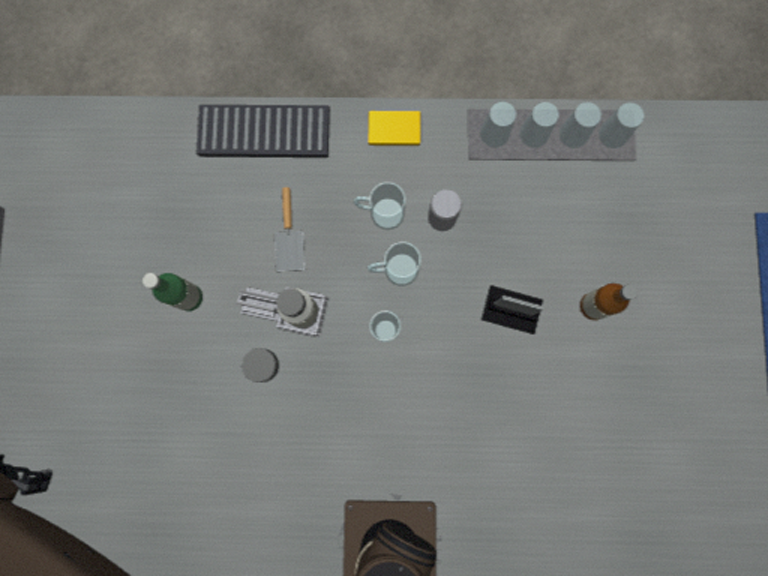

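View pics/side0.png

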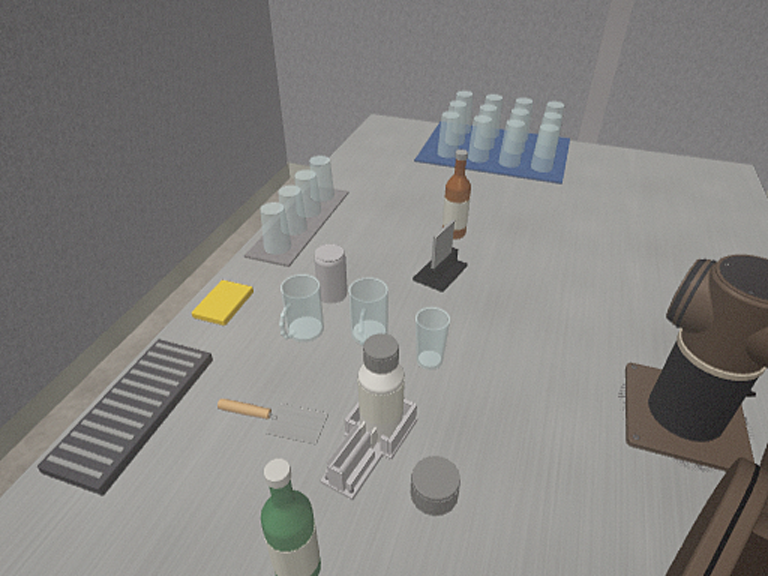

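Top view: the rack is at about (512,309) in the 1.5x picture, with the plate standing in it. The stand and bottle are at (290,310), with the slot running left (+y). The loose cap at (260,365) is the decoy. I'll enlarge both places.

```bash
python3 - <<'E'
from h import *
im=cv2.imread('pics/top0_raw.png')
a=cv2.resize(im[180:235,150:225],None,fx=8,fy=8,interpolation=cv2.INTER_CUBIC)[:, :600]
b=cv2.resize(im[180:230,312:372],None,fx=8,fy=8,interpolation=cv2.INTER_CUBIC)
c=np.zeros((600,800,3),np.uint8)
a=cv2.resize(im[180:230,152:222],None,fx=8,fy=6*1.0,interpolation=cv2.INTER_CUBIC)
a=cv2.resize(im[180:230,152:222],None,fx=6,fy=6,interpolation=cv2.INTER_CUBIC); c[:300,:420]=a
b=cv2.resize(im[180:230,312:372],None,fx=6,fy=6,interpolation=cv2.INTER_CUBIC); c[:300,430:790]=b
s=cv2.imread('pics/side0_raw.png')
a=cv2.resize(s[215:335,205:325],None,fx=2.5,fy=2.5,interpolation=cv2.INTER_CUBIC); c[300:,:300]=a
b=cv2.resize(s[140:200,265:325],None,fx=5,fy=5,interpolation=cv2.INTER_CUBIC); c[300:,430:730]=b
cv2.imwrite('pics/c1.png',c)
E
```

```text
(no output)
```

View pics/c1.png

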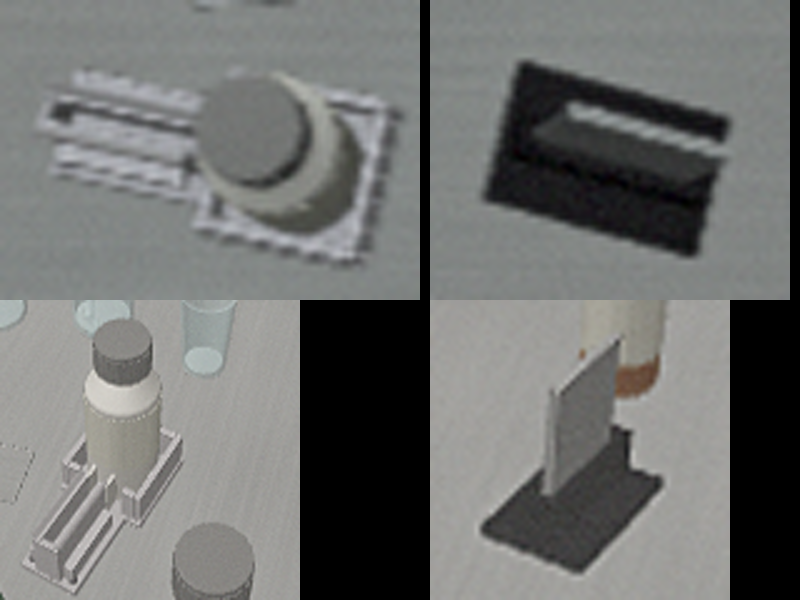

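```bash
python3 - <<'E'
from h import *
p=[atz('top0',335,198,.125),atz('top0',360.7,205.3,.125)]; d=p[0]-p[1]
print('plate',p,(p[0]+p[1])/2,np.linalg.norm(d),np.degrees(np.arctan2(d[1],d[0])))
c=[atz('top0',*q,.01) for q in [(327.3,190.7),(362,199.7),(356.2,222.5),(321.3,213.3)]]
print('rack',np.mean(c,0)); 
for i in range(4): e=c[i]-c[(i+1)%4]; print(np.linalg.norm(e),np.degrees(np.arctan2(e[1],e[0])))
print('cap',atz('top0',194,200.8,.2))
w=lambda x,y:(x/6+152,y/6+180)
k=[atz('top0',*w(*q),.046) for q in [(395,103),(350,260),(200,225)]]
print('pocket',k,(k[0]+k[2])/2,np.linalg.norm(k[0]-k[1]),np.linalg.norm(k[1]-k[2]))
e=k[2]-k[1]; print('ydir',np.degrees(np.arctan2(e[1],e[0])))
for q in [((62,115),(195,130)),((75,78),(200,100)),((45,120),(190,150)),((55,160),(190,190))]:
    a,b=[atz('top0',*w(*t),.064) for t in q]; e=a-b; print(a,b,np.degrees(np.arctan2(e[1],e[0])))
s=ctrl.get_state(); print(R.from_quat(s['tcp_rot']).as_matrix().round(3))
E
```

```text
plate [array([ 0.51615358, -0.22258974,  0.125     ]), array([ 0.49478369, -0.29950008,  0.125     ])] [ 0.50546863 -0.26104491  0.125     ] 0.07982400150342055 74.47180646697997
rack [ 0.50417383 -0.26399406  0.01      ]
0.11707278068731873 75.78425465602038
0.07807263391988452 -15.434570183179764
0.11693502904927904 -104.28532665716483
0.07792784212312963 164.66453014304275
cap [0.49334854 0.19240904 0.2       ]
pocket [array([0.52574305, 0.14015494, 0.046     ]), array([0.44119675, 0.16195271, 0.046     ]), array([0.45893861, 0.24260675, 0.046     ])] [0.49234083 0.19138085 0.046     ] 0.08731105019421452 0.08258237213942952
ydir 77.59395881534411
[0.51494018 0.31493873 0.064     ] [0.50769775 0.24396372 0.064     ] 84.17359225894907
[0.53484038 0.30891438 0.064     ] [0.52375702 0.24190928 0.064     ] 80.6077089534618
[0.51216954 0.32385443 0.064     ] [0.49701343 0.24621255 0.064     ] 78.95445928009825
[0.49090422 0.31755789 0.064     ] [0.475779  0.2454074 0.064    ] 78.16028707870478
[[-0.001 -0.962  0.273]
 [-0.002  0.273  0.962]
 [-1.     0.    -0.002]]
```

```bash
cat >> h.py <<'E'
def to(p,psi,q=None):
    "shift (0.3 m) and turn (pi/2) to TCP world p, tool down, jaw azimuth psi deg"
    s=ctrl.get_state(); A=R.from_quat(s['tcp_rot']); a=np.radians(psi)
    x=np.array([0,0,-1.]); z=np.array([np.cos(a),np.sin(a),0]); y=np.cross(z,x)
    B=R.from_matrix(np.c_[x,y,z]); sh=A.inv().apply(np.array(p)-s['eef_pos'])/.3; t=(A.inv()*B).as_rotvec()/(np.pi/2)
    print('to',p,psi,'shift',sh.round(4).tolist(),'turn',t.round(4).tolist())
E
python3 - <<'E'
from h import *
print(atz('top0',101,187,.24))
to([.184,.649,.31],74.2); to([.51,.27,.31],-13); to([.505,-.262,.25],-15)
E
```

```text
[0.52410956 0.44680045 0.24      ]
to [0.184, 0.649, 0.31] 74.2 shift [-0.2659, 0.0009, -0.0002] turn [-0.0007, -0.0012, -0.0002]
to [0.51, 0.27, 0.31] -13 shift [-0.2646, -1.3896, -0.9185] turn [0.9682, -0.0011, 0.0008]
to [0.505, -0.262, 0.25] -15 shift [-0.0615, -1.8582, -2.6285] turn [0.9905, -0.0011, 0.0008]
```

>>> play_rows(rows=[[100,[-0.2667,0,0],[0,0,0]],[100,[-0.2667,0,0],[0,0,0]],[100,[-0.2667,-0.7,-0.46],[0.48,0,0]],[100,[-0.2667,-0.7,-0.46],[0.48,0,0]],[100,[-0.2667,-0.7,-0.46],[0.48,0,0]],[100,[-0.2667,-0.7,-0.46],[0.48,0,0]],[100,[-0.2667,-0.7,-0.46],[0.48,0,0]],[100,[-0.2667,-0.7,-0.46],[0.48,0,0]],[100,[-0.2667,-0.7,-0.46],[0.48,0,0]]])

```text
time: 0.9
eef_pos: [0.3527, 0.4545, 0.311]
tcp_rot: [-0.186, 0.682, 0.184, 0.683]
contact_force: [0.2, 1.1, -0.1]
opening: 0.999
```

```bash
python3 - <<'E'
from h import *
to([.51,.27,.31],-13)
E
```

```text
to [0.51, 0.27, 0.31] -13 shift [0.006, -0.7957, 0.1419] turn [0.4815, 0.0008, 0.0019]
```

>>> play_rows(rows=[[100,[0,-0.8,0.14],[0.48,0,0]],[100,[0,-0.8,0.14],[0.48,0,0]],[100,[0,-0.8,0.14],[0.48,0,0]],[100,[0,-0.8,0.14],[0.48,0,0]],[100,[0,-0.8,0.14],[0.48,0,0]],[100,[0,-0.8,0.14],[0.48,0,0]],[100,[0,-0.8,0.14],[0.48,0,0]],[100,[0,-0.8,0.14],[0.48,0,0]],[100,[0,-0.8,0.14],[0.48,0,0]]])

```text
time: 1.65
eef_pos: [0.5077, 0.2753, 0.3109]
tcp_rot: [0.075, 0.704, -0.075, 0.703]
contact_force: [0.1, 0.9, -0.1]
opening: 1.001
```

```bash
python3 - <<'E'
from h import *
shot('wrist','w1'); to([.505,-.262,.25],-15)
print(ctrl.get_state()['eef_pos'])
E
```

```text
to [0.505, -0.262, 0.25] -15 shift [0.2032, -1.7542, 0.3693] turn [0.0318, -0.0005, -0.0001]
[0.50737762 0.27578065 0.31110027]
```

View pics/w1.png

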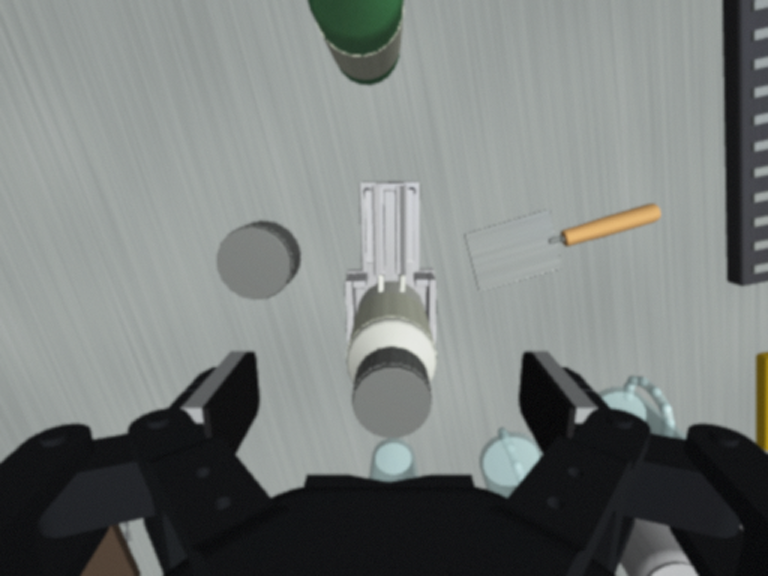

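The wrist view shows the slot running almost straight up the picture, from about (390,185) to (390,280). The two ribs are at (381,283) and (402,283), and the cap top is at (392,398). I'll enlarge the slot.

```bash
python3 - <<'E'
from h import *
crop('w1','c2',220,115,310,215,6)
E
```

```text
(no output)
```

View pics/c2.png

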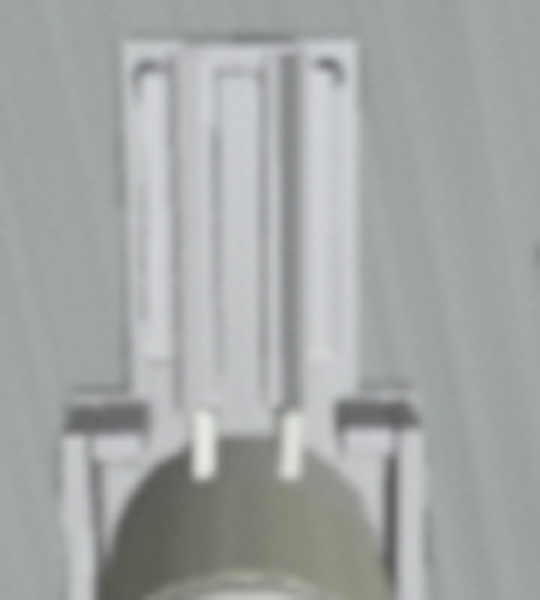

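```bash
cat > fit.py <<'E'
from h import *
from scipy.optimize import least_squares
w=lambda x,y:np.array([x/6+220,y/6+115])
lat=[((178,60),-14,.066),((302,60),14,.066),((186,390),-14,.066),((298,390),14,.066)]
pts=[((65,432),(-46,46),.046),((424,430),(46,46),.046)]
def loc(X,q,z):
    p=atz('w1',*w(*q),z)[:2]-X[:2]; c,s=np.cos(X[2]),np.sin(X[2]); return np.array([c*p[0]+s*p[1],-s*p[0]+c*p[1]])*1000
def f(X):
    r=[loc(X,q,z)[0]-x for q,x,z in lat]
    for q,t,z in pts: r+=list(loc(X,q,z)-t)
    return r
s=least_squares(f,[.492,.19,-.2]); X=s.x; print(X,np.degrees(X[2]),np.round(s.fun,1))
for n,q,z in [('endtop',(240,45),.066),('end2',(240,70),.066),('end2lo',(240,70),.01),('base far',(240,40),0.0),('ribs',(203,410),.0),('ribL',(203,415),.1),('ribR',(291,415),.1)]: print(n,loc(X,q,z).round(1))
y=np.array([-np.sin(X[2]),np.cos(X[2])]); print('home',X[:2]+.084*y)
cap=atz('w1',392/1.5,398/1.5,.2); print('cap',cap)
E
python3 fit.py
```

```text
[ 0.4922239   0.19350762 -0.20224788] -11.587950029786528 [ 0.5 -0.6  1.  -1.5  3.   0.2 -2.4 -0.2]
endtop [ -0.  137.3]
end2 [-1.00e-01  1.32e+02]
end2lo [1.000e-01 1.296e+02]
base far [1.000e-01 1.366e+02]
ribs [-10.6  40.3]
ribL [-8.5 63.1]
ribR [ 9.9 63. ]
home [0.50909714 0.27579549]
cap [0.49326038 0.19970743 0.2       ]
```

>>> play_rows(rows=[[100,[0,-0.9,0.185],[0.032,0,0]],[100,[0,-0.9,0.185],[0.032,0,0]],[100,[0,-0.9,0.185],[0.032,0,0]],[100,[0,-0.9,0.185],[0.032,0,0]],[100,[0,-0.9,0.185],[0.032,0,0]],[100,[0,-0.9,0.185],[0.032,0,0]],[100,[0,-0.9,0.185],[0.032,0,0]],[100,[0,-0.9,0.185],[0.032,0,0]]])

```text
time: 2.37
eef_pos: [0.5047, -0.0032, 0.3115]
tcp_rot: [0.093, 0.701, -0.094, 0.701]
contact_force: [0.1, 0.7, 0.2]
opening: 1.003
```

```bash
python3 - <<'E'
from h import *
print(atz('top0',628/1.5,292/1.5,.225)); to([.505,-.262,.25],-15)
E
```

```text
[ 0.51417984 -0.43785029  0.225     ]
to [0.505, -0.262, 0.25] -15 shift [0.2064, -0.8318, 0.2277] turn [-0.0028, 0.0005, 0.001]
```

>>> play_rows(rows=[[100,[0.2,-0.83,0.228],[0,0,0]],[100,[0.2,-0.83,0.228],[0,0,0]],[100,[0.2,-0.83,0.228],[0,0,0]],[100,[0.2,-0.83,0.228],[0,0,0]],[100,[0.2,-0.83,0.228],[0,0,0]],[100,[0.2,-0.83,0.228],[0,0,0]],[100,[0.2,-0.83,0.228],[0,0,0]],[100,[0.2,-0.83,0.228],[0,0,0]],[100,[0.2,-0.83,0.228],[0,0,0]]])

```text
time: 3.12
eef_pos: [0.5065, -0.2576, 0.251]
tcp_rot: [0.093, 0.701, -0.092, 0.701]
contact_force: [0.7, 0.1, -0.1]
opening: 1.002
```

```bash
python3 - <<'E'
from h import *
shot('wrist','w2'); print(ctrl.get_state()['eef_pos']); print([proj('w2',p) for p in [(.516,-.2226,.125),(.4948,-.2995,.125)]])
E
```

```text
[ 0.50664844 -0.25703118  0.25152517]
[array([259.7, 146.5]), array([259.1, 227.5])]
```

View pics/w2.png

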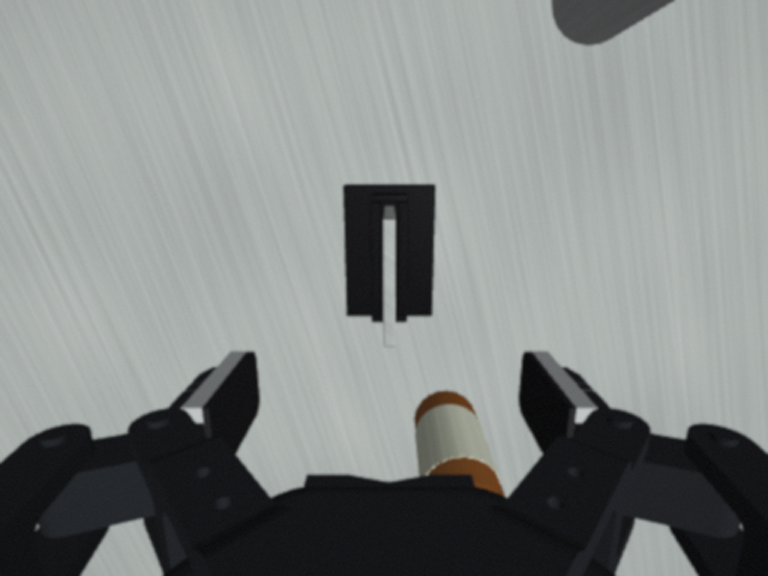

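The plate's top edge runs from (389,219) to (389,346), centred between the jaws. That agrees with the top-view estimate.

```bash
python3 - <<'E'
from h import *
a=atz('w2',389/1.5,219/1.5,.125);b=atz('w2',389/1.5,346/1.5,.125); d=a-b
m=(a+b)/2; print(a,b,m,np.linalg.norm(d),np.degrees(np.arctan2(d[1],d[0])))
to([m[0],m[1],.15],-15); to([m[0],m[1],.093],-15)
E
```

```text
[ 0.51578582 -0.22207562  0.125     ] [ 0.49412563 -0.30281036  0.125     ] [ 0.50495573 -0.26244299  0.125     ] 0.08358984201507882 74.98186716708334
to [np.float64(0.5049557254110614), np.float64(-0.2624429873812163), 0.15] -15 shift [0.3384, -0.0192, -0.0008] turn [-0.0002, -0.0, -0.0006]
to [np.float64(0.5049557254110614), np.float64(-0.2624429873812163), 0.093] -15 shift [0.5284, -0.0194, -0.0007] turn [-0.0002, -0.0, -0.0006]
```

>>> play_rows(rows=[[100,[0.12,-0.019,0],[0,0,0]],[100,[0.24,-0.019,0],[0,0,0]],[100,[0.36,-0.019,0],[0,0,0]],[100,[0.46,-0.019,0],[0,0,0]],[100,[0.528,-0.019,0],[0,0,0]],[100,[0.528,-0.019,0],[0,0,0]],[100,[0.528,-0.019,0],[0,0,0]]], force=60)

```text
time: 3.75
eef_pos: [0.5048, -0.2622, 0.0928]
tcp_rot: [0.093, 0.702, -0.092, 0.701]
contact_force: [-0.4, -0.1, 0.5]
opening: 1.004
```

>>> play_rows(rows=[[0,[0,0,0],[0,0,0]],[0,[0,0,0],[0,0,0]],[0,[0,0,0],[0,0,0]],[0,[0,0,0],[0,0,0]],[0,[0,0,0],[0,0,0]],[0,[0,0,0],[0,0,0]],[0,[0,0,0],[0,0,0]],[0,[0,0,0],[0,0,0]]], force=60)

```text
time: 4.42
eef_pos: [0.5048, -0.2648, 0.0935]
tcp_rot: [0.093, 0.701, -0.093, 0.701]
contact_force: [-0.8, 0.8, 2.7]
opening: 0.082
```

>>> play_rows(rows=[[0,[-0.1,0,0],[0,0,0]],[0,[-0.2,0,0],[0,0,0]],[0,[-0.3,0,0],[0,0,0]],[0,[-0.4,0,0],[0,0,0]],[0,[-0.5,0,0],[0,0,0]],[0,[-0.6,0,0],[0,0,0]],[0,[-0.7,0,0],[0,0,0]],[0,[-0.8,0,0],[0,0,0]],[0,[-0.8,0,0],[0,0,0]]])

```text
time: 5.17
eef_pos: [0.5064, -0.2658, 0.3403]
tcp_rot: [0.091, 0.697, -0.095, 0.705]
contact_force: [1.0, -0.7, -0.2]
opening: 0.086
```

```bash
python3 - <<'E'
from h import *
s=ctrl.get_state(); print(s['eef_pos'],s['opening']); to([.509,.285,.33],-11.6)
E
```

```text
[ 0.50635947 -0.26582992  0.34025122] 0.08584418921964508
to [0.509, 0.285, 0.33] -11.6 shift [0.0211, 1.7748, -0.4714] turn [-0.0394, 0.0068, 0.0031]
```

>>> play_rows(rows=[[0,[0,0.05,-0.013],[0,0,0]],[0,[0,0.15,-0.04],[0,0,0]],[0,[0,0.25,-0.066],[0,0,0]],[0,[0,0.35,-0.093],[0,0,0]],[0,[0,0.45,-0.12],[-0.02,0,0]],[0,[0,0.55,-0.146],[-0.02,0,0]],[0,[0,0.65,-0.173],[-0.02,0,0]],[0,[0,0.75,-0.2],[-0.04,0,0]],[0,[0,0.85,-0.226],[-0.04,0,0]],[0,[0,0.95,-0.252],[-0.04,0,0]]])

```text
time: 6.0
eef_pos: [0.5043, 0.0327, 0.3297]
tcp_rot: [0.071, 0.705, -0.071, 0.702]
contact_force: [-0.1, 0.1, -3.2]
opening: 0.083
```

```bash
python3 - <<'E'
from h import *
s=ctrl.get_state(); print(s['eef_pos'],s['opening']); to([.509,.285,.33],-11.6)
E
```

```text
[0.50431918 0.03265991 0.32969181] 0.08330582256289024
to [0.509, 0.285, 0.33] -11.6 shift [-0.0002, 0.8273, -0.1528] turn [0.0008, -0.0033, -0.0]
```

>>> play_rows(rows=[[0,[0,0.1,-0.018],[0,0,0]],[0,[0,0.2,-0.037],[0,0,0]],[0,[0,0.3,-0.055],[0,0,0]],[0,[0,0.4,-0.074],[0,0,0]],[0,[0,0.5,-0.092],[0,0,0]],[0,[0,0.6,-0.11],[0,0,0]],[0,[0,0.7,-0.13],[0,0,0]],[0,[0,0.8,-0.148],[0,0,0]],[0,[0,0.827,-0.153],[0,0,0]],[0,[0,0.827,-0.153],[0,0,0]]])

```text
time: 6.83
eef_pos: [0.5089, 0.2847, 0.3296]
tcp_rot: [0.069, 0.705, -0.07, 0.702]
contact_force: [-0.4, -0.6, -2.0]
opening: 0.084
```

>>> play_rows(rows=[[0,[0.1,0,0],[0,0,0]],[0,[0.2,0,0],[0,0,0]],[0,[0.27,0,0],[0,0,0]],[0,[0.3,0,0],[0,0,0]],[0,[0.3,0,0],[0,0,0]],[0,[0.3,0,0],[0,0,0]],[0,[0.3,0,0],[0,0,0]]])

```text
time: 7.42
eef_pos: [0.5117, 0.2825, 0.2449]
tcp_rot: [0.072, 0.702, -0.071, 0.705]
contact_force: [1.1, 0.8, -1.6]
opening: 0.081
```

```bash
python3 - <<'E'
from h import *
s=ctrl.get_state(); print(s['eef_pos'],s['opening']); to([.509,.276,.18],-11.6); to([.509,.276,.093],-11.6)
shot('wrist','w3'); shot('side','s3'); shot('top','t3')
a=cv2.imread('pics/w3_raw.png')[90:290,160:360]; b=cv2.imread('pics/s3_raw.png')[190:350,180:330]
c=np.zeros((600,800,3),np.uint8); c[:500,:400]=0
c[:400,:400]=cv2.resize(a,(400,400),interpolation=cv2.INTER_CUBIC); b=cv2.resize(b,(375,400),interpolation=cv2.INTER_CUBIC); c[:400,410:785]=b
cv2.imwrite('pics/c3.png',c[:400])
E
```

```text
[0.51166508 0.28252146 0.24491658] 0.08053689385269963
to [0.509, 0.276, 0.18] -11.6 shift [0.2163, -0.0234, -0.0049] turn [0.0003, 0.0018, -0.0009]
to [0.509, 0.276, 0.093] -11.6 shift [0.5063, -0.0238, -0.0057] turn [0.0003, 0.0018, -0.0009]
```

View pics/c3.png

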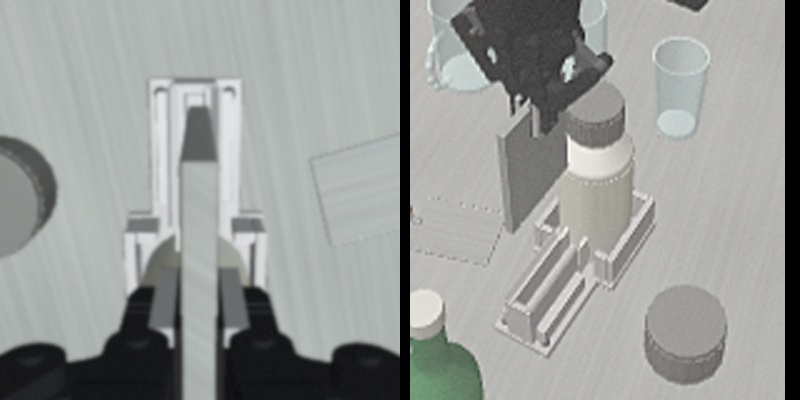

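Left: the plate is held square. Its outer bottom edge is near crop (197,107) and its outer top edge near (199,160). The slot lies below it, centred at about x=196. I'll work out the plate's offset along and across the slot.

```bash
python3 - <<'E'
from h import *
X=np.array([.4922,.1935,-.2022])
s=ctrl.get_state(); t=s['eef_pos']; 
def L(p): 
    p=np.array(p)[:2]-X[:2]; c,q=np.cos(X[2]),np.sin(X[2]); return (np.array([c*p[0]+q*p[1],-q*p[0]+c*p[1]])*1000).round(1)
print('tcp',t,L(t), R.from_quat(s['tcp_rot']).as_matrix().round(4))
w=lambda x,y:(160+x/2,90+y/2)
print('bot',L(atz('w3',*w(197,107),t[2]-.0835)),'top',L(atz('w3',*w(199,160),t[2]+.0315)))
print('top LR',L(atz('w3',*w(182,160),t[2]+.0315)),L(atz('w3',*w(216,160),t[2]+.0315)))
print('base far',L(atz('w3',*w(151,79),.0)),L(atz('w3',*w(241,79),.0)))
print('pocket',L(atz('w3',*w(125,234),.046)),L(atz('w3',*w(267,234),.046)))
print('slot end model',proj('w3',[*(X[:2]+.129*np.array([-np.sin(X[2]),np.cos(X[2])])),.066]))
E
```

```text
tcp [0.51160642 0.28284393 0.24505093] [ 1.1 91.4] [[ 0.0033  0.2002  0.9797]
 [ 0.0011  0.9797 -0.2002]
 [-1.      0.0017  0.003 ]]
bot [  0.6 134.3] top [  0.8 135.4]
top LR [ -2.5 135.4] [  4.1 135.4]
base far [-29.3 136.6] [ 29.6 136.7]
pocket [-43.7  45.2] [44.1 45.2]
slot end model [257.8 139.8]
```

>>> play_rows(rows=[[0,[0,-0.028,-0.0025],[0,0,0]],[0,[0.08,-0.028,-0.0025],[0,0,0]],[0,[0.16,-0.028,-0.0025],[0,0,0]],[0,[0.24,-0.028,-0.0025],[0,0,0]],[0,[0.3,-0.028,-0.0025],[0,0,0]],[0,[0.3,-0.028,-0.0025],[0,0,0]],[0,[0.3,-0.028,-0.0025],[0,0,0]],[0,[0.3,-0.028,-0.0025],[0,0,0]]])

```text
time: 8.23
eef_pos: [0.5093, 0.2747, 0.1548]
tcp_rot: [0.071, 0.703, -0.071, 0.704]
contact_force: [0.3, 0.3, -1.4]
opening: 0.079
```

```bash
cat >> h.py <<'E'
def L(p,X=np.array([.4922,.1935,-.2022])):
    p=np.array(p)[:2]-X[:2]; c,q=np.cos(X[2]),np.sin(X[2]); return (np.array([c*p[0]+q*p[1],-q*p[0]+c*p[1]])*1000).round(1)
def st():
    s=ctrl.get_state(); print(round(s['time'],2),s['eef_pos'].round(4),L(s['eef_pos']),'F',s['contact_force'].round(1),'T',s['wrist_torque'].round(2),'op',round(s['opening'],3),'q6',s['qpos'][5].round(2)); return s
E
python3 - <<'E'
from h import *
s=st(); to([s['eef_pos'][0],s['eef_pos'][1],.093],-11.6)
shot('side','s4',(225,215,315,335),5)
E
```

```text
8.23 [0.5093 0.2747 0.1548] [ 0.4 83. ] F [ 0.3  0.3 -1.4] T [ 0.04 -0.04  0.04] op 0.079 q6 0.52
to [np.float64(0.5092912284008331), np.float64(0.27474679127862667), 0.093] -11.6 shift [0.2061, -0.0003, -0.0005] turn [0.0007, 0.0016, -0.0008]
```

View pics/s4.png

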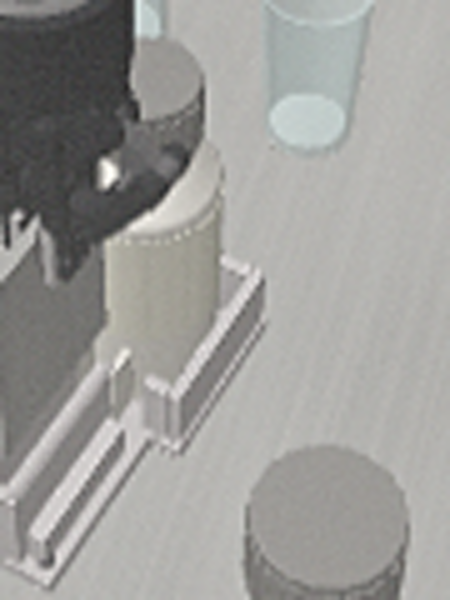

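The side view shows the plate just above the lips, over the slot. I'll lower it in stages and watch the force.

>>> play_rows(rows=[[0,[0.02,0,0],[0,0,0]],[0,[0.04,0,0],[0,0,0]],[0,[0.06,0,0],[0,0,0]],[0,[0.08,0,0],[0,0,0]],[0,[0.08,0,0],[0,0,0]]])

```text
time: 8.7
eef_pos: [0.5088, 0.2751, 0.1305]
tcp_rot: [0.071, 0.703, -0.071, 0.704]
contact_force: [0.0, -0.1, -3.2]
opening: 0.087
```

```bash
python3 -c "
from h import *
st()"
```

```text
8.7 [0.5088 0.2751 0.1305] [-0.2 83.2] F [ 0.  -0.1 -3.2] T [-0.01  0.01 -0.03] op 0.087 q6 0.52
```

>>> play_rows(rows=[[0,[0.02,0,0],[0,0,0]],[0,[0.04,0,0],[0,0,0]],[0,[0.06,0,0],[0,0,0]],[0,[0.08,0,0],[0,0,0]],[0,[0.1,0,0],[0,0,0]],[0,[0.115,0,0],[0,0,0]],[0,[0.115,0,0],[0,0,0]]])

```text
time: 9.28
eef_pos: [0.5084, 0.2745, 0.094]
tcp_rot: [0.071, 0.704, -0.071, 0.703]
contact_force: [0.6, 0.6, -1.0]
opening: 0.083
```

```bash
python3 -c "
from h import *
st()"
```

```text
9.28 [0.5084 0.2745 0.094 ] [-0.4 82.6] F [ 0.6  0.6 -1. ] T [-0.01  0.02  0.  ] op 0.083 q6 0.52
```

>>> play_rows(rows=[[0,[0.005,0,0],[0,0,0]],[0,[0.01,0,0],[0,0,0]],[0,[0.01,0,0],[0,0,0]],[0,[0.01,0,0],[0,0,0]]])

```text
time: 9.62
eef_pos: [0.5089, 0.2746, 0.0935]
tcp_rot: [0.071, 0.703, -0.071, 0.704]
contact_force: [-2.8, -2.5, 7.1]
opening: 0.082
```

```bash
python3 -c "
from h import *
st()"
```

```text
9.62 [0.5089 0.2746 0.0935] [ 0.1 82.8] F [-2.8 -2.5  7.1] T [-0.28  0.65  0.03] op 0.082 q6 0.52
```

Contact came at the same TCP height as at the grasp (0.0935), so the plate is on the slot floor. Releasing and lifting.

>>> play_rows(rows=[[60,[-0.007,0,0],[0,0,0]],[60,[-0.007,0,0],[0,0,0]],[60,[-0.007,0,0],[0,0,0]],[60,[-0.007,0,0],[0,0,0]],[60,[-0.007,0,0],[0,0,0]],[60,[-0.007,0,0],[0,0,0]],[60,[-0.1,0,0],[0,0,0]],[60,[-0.2,0,0],[0,0,0]]])

```text
time: 10.28
eef_pos: [0.5061, 0.2739, 0.149]
tcp_rot: [0.07, 0.706, -0.072, 0.701]
contact_force: [1.3, 0.7, 0.1]
opening: 0.595
```

>>> play_rows(rows=[[100,[-0.1,0,0],[0,0,0]],[100,[-0.2,0,0],[0,0,0]],[100,[-0.3,0,0],[0,0,0]],[100,[-0.4,0,0],[0,0,0]],[100,[-0.5,0,0],[0,0,0]],[100,[-0.5,0,0],[0,0,0]],[100,[-0.5,0,0],[0,0,0]]])

```text
time: 10.87
eef_pos: [0.5093, 0.2749, 0.3042]
tcp_rot: [0.072, 0.702, -0.07, 0.705]
contact_force: [0.5, -0.2, -1.0]
opening: 1.002
```

```bash
python3 - <<'E'
from h import *
st()
shot('wrist','w5',(180,90,340,310),1)
shot('side','s5')
a=cv2.imread('pics/w5_raw.png')[100:300,160:360]; b=cv2.imread('pics/s5_raw.png')[200:340,195:320]
c=np.zeros((400,800,3),np.uint8)
c[:,:400]=cv2.resize(a,(400,400),interpolation=cv2.INTER_CUBIC); c[:,410:767]=cv2.resize(b,(357,400),interpolation=cv2.INTER_CUBIC)
cv2.imwrite('pics/c5.png',c)
E
```

```text
10.87 [0.5093 0.2749 0.3042] [ 0.4 83.2] F [ 0.5 -0.2 -1. ] T [-0.   -0.01  0.01] op 1.002 q6 0.52
```

View pics/c5.png

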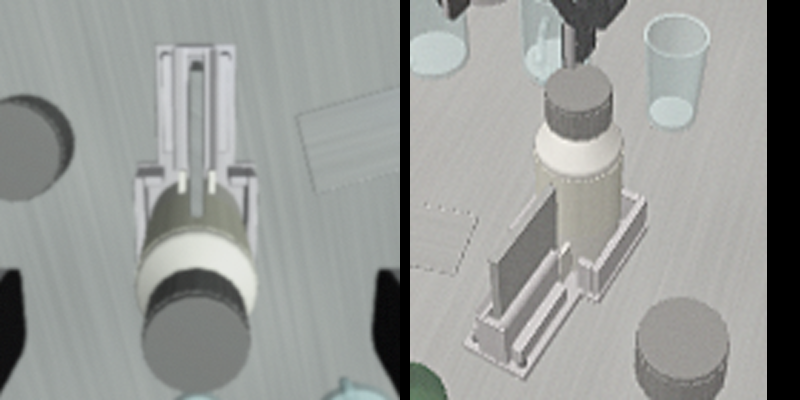

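The plate is upright in the slot with its inner edge between the two ribs. The cap's top face is centred at about crop (196,342).

```bash
python3 - <<'E'
from h import *
w=lambda x,y:(160+x/2,100+y/2)
a=atz('w5',*w(196,71),.125);b=atz('w5',*w(196,216),.125); d=a-b; print('plate',L(a),L(b),L((a+b)/2),np.linalg.norm(d),np.degrees(np.arctan2(d[1],d[0])))
c=atz('w5',*w(195.5,342),.2); print('cap',c,L(c), [L(atz('w5',*w(*q),.2)) for q in [(141,342),(250,342),(196,392),(196,293)]])
to([c[0],c[1],.26],-11.6)
E
```

```text
plate [ -0.3 125.9] [-0.3 42.7] [-0.3 84.3] 0.08317559661147855 78.46168112777498
cap [0.49253775 0.1980707  0.2       ] [-0.6  4.5] [array([-26.4,   4.6]), array([25.3,  4.5]), array([ -0.3, -22.6]), array([-0.4, 29.9])]
to [np.float64(0.4925377518026186), np.float64(0.19807070073941632), 0.26] -11.6 shift [0.1339, -0.2593, 0.0015] turn [0.0006, -0.0011, 0.0006]
```

```bash
python3 - <<'E'
from h import *
obs=[('w5',257.75,271),('top0',194,200.8),('side0',253.8,230.3),('w1',392/1.5,398.5/1.5)]
for y in [-1,0,1.5,3,4.5]:
    p=np.array([.4922,.1935])+y/1000*np.array([.2009,.9796]); print(y,[(proj(f,[*p,.2])-[u,v]).round(1).tolist() for f,u,v in obs])
A=np.zeros((3,3));B=np.zeros(3)
for f,u,v in obs:
    o,r=ray(f,u,v); r/=np.linalg.norm(r); M=np.eye(3)-np.outer(r,r); M/= (np.linalg.norm(o-[.49,.195,.2]))**2; A+=M;B+=M@o
p=np.linalg.solve(A,B); print(p,L(p))
# segment w5 cap-top contour
im=cv2.imread('pics/w5_raw.png'); g=cv2.cvtColor(im,cv2.COLOR_BGR2GRAY); print(g[225:305:2,258])
im=cv2.imread('pics/top0_raw.png'); g=cv2.cvtColor(im,cv2.COLOR_BGR2GRAY); print(g[200,180:215]);print(g[188:218,194])
E
```

```text
-1 [[0.6, 5.2], [-0.1, 0.5], [0.3, -2.3], [0.3, 6.3]]
0 [[0.6, 4.3], [-0.4, 0.4], [0.1, -2.0], [0.3, 5.4]]
1.5 [[0.6, 2.9], [-0.9, 0.3], [-0.3, -1.6], [0.3, 4.1]]
3 [[0.6, 1.5], [-1.4, 0.2], [-0.6, -1.2], [0.3, 2.7]]
4.5 [[0.6, 0.0], [-1.9, 0.1], [-1.0, -0.8], [0.3, 1.3]]
[0.4922018  0.19513763 0.19388583] [-0.3  1.6]
[222 222 222 222 179  68  64  65  63  66  94  83 118 128 127 127 128 125
 126 127 125 126 125 125 125 126 124 125 125 124 124 123 125 124 124 126
 145 187 191 189]
[132 161 159 136 127 122 119 117 118 117 116 118 117 118 117 114 117 114
 114 115 120 108  79  90 139 156 156 123  88 110 149 162 163 144 160]
[135 132 131 130 136 117 119 118 115 119 115 117 117 116 115 115 117 115
 114 118 111 104  68  99 137 136 136 106 111 152]
```

Edge profiles from both cameras agree on the cap centre at about (0.4924, 0.1972). I'm moving over it and descending.

```bash
python3 - <<'E'
from h import *
to([.4924,.1972,.29],-11.6);to([.4924,.1972,.163],-11.6)
E
```

```text
to [0.4924, 0.1972, 0.29] -11.6 shift [0.0339, -0.2623, 0.0014] turn [0.0006, -0.0011, 0.0006]
to [0.4924, 0.1972, 0.163] -11.6 shift [0.4573, -0.2619, 0.0021] turn [0.0006, -0.0011, 0.0006]
```

>>> play_rows(rows=[[100,[0,-0.13,0.002],[0,0,0]],[100,[0,-0.262,0.002],[0,0,0]],[100,[0,-0.262,0.002],[0,0,0]],[100,[0.1,-0.262,0.002],[0,0,0]],[100,[0.2,-0.262,0.002],[0,0,0]],[100,[0.3,-0.262,0.002],[0,0,0]],[100,[0.4,-0.262,0.002],[0,0,0]],[100,[0.457,-0.262,0.002],[0,0,0]],[100,[0.457,-0.262,0.002],[0,0,0]],[100,[0.457,-0.262,0.002],[0,0,0]]])

```text
time: 11.8
eef_pos: [0.4916, 0.1973, 0.1619]
tcp_rot: [0.071, 0.705, -0.072, 0.702]
contact_force: [-0.1, 0.4, -0.6]
opening: 0.998
```

```bash
python3 -c "
from h import *
st(); to([.4924,.1972,.163],-11.6)"
```

```text
11.8 [0.4916 0.1973 0.1619] [-1.4  3.6] F [-0.1  0.4 -0.6] T [-0.   -0.05 -0.01] op 0.998 q6 0.39
to [0.4924, 0.1972, 0.163] -11.6 shift [-0.0036, 0.0001, 0.0028] turn [0.0007, -0.0032, 0.0012]
```

>>> play_rows(rows=[[0,[0,0,0],[0,0,0]],[0,[0,0,0],[0,0,0]],[0,[0,0,0],[0,0,0]],[0,[0,0,0],[0,0,0]],[0,[0,0,0],[0,0,0]],[0,[0,0,0],[0,0,0]]], force=60)

```text
time: 12.3
eef_pos: [0.4938, 0.1978, 0.1659]
tcp_rot: [0.071, 0.703, -0.071, 0.704]
contact_force: [-1.9, -0.2, 5.0]
opening: 0.597
```

```bash
python3 -c "
from h import *
st()"
```

```text
12.3 [0.4938 0.1978 0.1659] [0.7 4.5] F [-1.9 -0.2  5. ] T [0.06 0.28 0.03] op 0.597 q6 0.39
```

>>> play_rows(rows=[[0,[0.007,0,0],[0,0,0]],[0,[0.014,0,0],[0,0,0]],[0,[0.017,0,0],[0,0,0]],[0,[0.017,0,0],[0,0,0]],[0,[0.017,0,0],[0,0,0]]], force=80)

```text
time: 12.72
eef_pos: [0.4942, 0.1978, 0.1614]
tcp_rot: [0.071, 0.703, -0.071, 0.705]
contact_force: [-1.8, -0.2, 9.4]
opening: 0.595
```

```bash
python3 -c "
from h import *
st()"
```

```text
12.72 [0.4942 0.1978 0.1614] [1.1 4.6] F [-1.8 -0.2  9.4] T [ 0.02  0.43 -0.04] op 0.595 q6 0.39
```

>>> play_rows(rows=[[0,[0.002,0,0],[0,0,0]],[0,[0.002,0,0],[-0.04,0,0]],[0,[0.002,0,0],[-0.09,0,0]],[0,[0.002,0,0],[-0.14,0,0]],[0,[0.002,0,0],[-0.19,0,0]],[0,[0.002,0,0],[-0.24,0,0]],[0,[0.002,0,0],[-0.29,0,0]],[0,[0.002,0,0],[-0.34,0,0]],[0,[0.002,0,0],[-0.39,0,0]],[0,[0.002,0,0],[-0.44,0,0]]])

```text
time: 13.55
eef_pos: [0.4942, 0.1981, 0.161]
tcp_rot: [-0.172, 0.685, 0.173, 0.687]
contact_force: [-2.2, 1.5, 9.7]
opening: 0.593
```

```bash
python3 -c "
from h import *
st(); shot('side','s6',(225,200,305,280),3)"
```

```text
13.55 [0.4942 0.1981 0.161 ] [1.1 4.9] F [-2.2  1.5  9.7] T [ 0.08  0.44 -0.04] op 0.593 q6 -0.3
```

Turned about 40° with little torque and the downward push held. Continuing to about 82°.

>>> play_rows(rows=[[0,[0,0,0],[-0.05,0,0]],[0,[0,0,0],[-0.1,0,0]],[0,[0,0,0],[-0.15,0,0]],[0,[0,0,0],[-0.2,0,0]],[0,[0,0,0],[-0.25,0,0]],[0,[0,0,0],[-0.3,0,0]],[0,[0,0,0],[-0.35,0,0]],[0,[0,0,0],[-0.4,0,0]],[0,[0,0,0],[-0.46,0,0]],[0,[0,0,0],[-0.46,0,0]]])

```text
time: 14.43
eef_pos: [0.4943, 0.1977, 0.1614]
tcp_rot: [-0.404, 0.579, 0.403, 0.581]
contact_force: [-3.1, -0.3, 11.3]
opening: 0.594
```

```bash
python3 -c "
from h import *
st(); shot('wrist','w7',None,1)"
```

```text
14.43 [0.4943 0.1977 0.1614] [1.2 4.5] F [-3.1 -0.3 11.3] T [-0.02  0.49  0.08] op 0.594 q6 -1.03
```

View pics/w7.png

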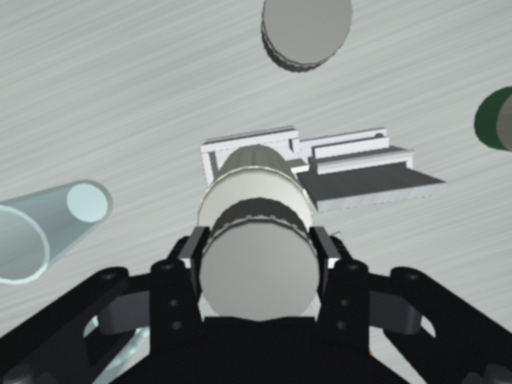

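The cap is gripped squarely and turned about 81°, with the plate still in place. Lifting slowly at first to check that it comes free.

>>> play_rows(rows=[[0,[-0.01,0,0],[0,0,0]],[0,[-0.02,0,0],[0,0,0]],[0,[-0.03,0,0],[0,0,0]],[0,[-0.04,0,0],[0,0,0]],[0,[-0.05,0,0],[0,0,0]],[0,[-0.05,0,0],[0,0,0]]])

```text
time: 14.98
eef_pos: [0.4929, 0.1973, 0.1733]
tcp_rot: [-0.403, 0.581, 0.403, 0.581]
contact_force: [-1.1, -0.2, -0.2]
opening: 0.593
```

```bash
python3 -c "
from h import *
st()"
```

```text
14.98 [0.4929 0.1973 0.1733] [-0.1  3.8] F [-1.1 -0.2 -0.2] T [-0.08  0.16  0.  ] op 0.593 q6 -1.02
```

>>> play_rows(rows=[[0,[-0.02,0,0],[0,0,0]],[0,[-0.05,0,0],[0,0,0]],[0,[-0.08,0,0],[0,0,0]],[0,[-0.12,0,0],[0,0,0]],[0,[-0.16,0,0],[0,0,0]],[0,[-0.2,0,0],[0,0,0]],[0,[-0.24,0,0],[0,0,0]],[0,[-0.24,0,0],[0,0,0]],[0,[-0.24,0,0],[0,0,0]],[0,[-0.24,0,0],[0,0,0]]])

```text
time: 15.82
eef_pos: [0.4929, 0.1974, 0.2453]
tcp_rot: [-0.403, 0.581, 0.403, 0.581]
contact_force: [0.2, 0.0, -1.0]
opening: 0.595
```

```bash
python3 - <<'E'
from h import *
st()
shot('side','s8',(170,150,330,340),3)
E
```

```text
15.82 [0.4929 0.1974 0.2453] [-0.1  4. ] F [ 0.2  0.  -1. ] T [-0.01 -0.01  0.02] op 0.595 q6 -1.02
```

View pics/s8.png

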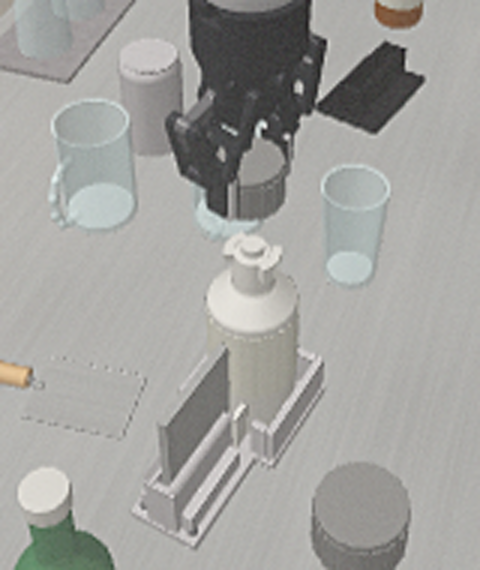

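The cap is off and held upright above the open neck. The bottle is in its pocket, the plate is in the slot, and the bystanders look undisturbed. Handing in.

```bash
python3 -c "
from h import *
st(); print(ctrl.sign_off())"
```

```text
15.87 [0.4926 0.1974 0.2448] [-0.4  3.9] F [ 0.8 -0.1 -0.8] T [-0.02 -0.    0.02] op 0.59 q6 -1.02
the job is handed in; nothing more can be done
None
```

The job is done and handed in at 15.9 s of the 64 s allowed. The plate is home in the stand's slot, and the cap is off and held above the bottle.

- **Plate:** I took it from the rack and slid it down until it touched the slot floor, at the same gripper height as when I picked it up. After release the wrist camera put its centre at stand (-0.3, 84.3) mm, against a target of (0, 84). It was square to the slot, with its inner edge between the two ribs.
- **Cap:** I pushed it down about 5 mm (9–11 N), turned it about 81° counterclockwise while it was down, and lifted it off with no pull on the bottle.
- **Last look and reading:** The cap is upright in the grip about 8 cm above its locked height, with the jaws at 59% opening. The bottle and plate are in the stand. The bystanders visible in that last view had not visibly moved.

**Disagreements:** My first two estimates of the cap's position differed by about 7 mm along the slot direction. Re-reading its edges in both pictures settled that. The bottle appears to sit about 4 mm off the middle of the pocket, inside the 10 mm limit. I could not see the cap's own rotation in the pictures; I took it from the gripper's turn and from the cap lifting off freely.

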